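# Lock the test box lid with its T-head fastener

## Robot

A 7-joint arm with a two-finger parallel gripper is mounted at the origin on the work surface. World frame = base frame: x ahead of the robot, y to its left, z up, the work surface at z = 0. Lengths are in mm, angles in rad, forces in N, time in s.
With the tool pointing down it reaches from about 400 to 875 mm from the base axis. Payload 6.5 kg.
Tool frame: the origin (TCP) lies at the very end of the fingers, on their centre line; the grasp point (between the pads) lies 19 mm behind it; z points along the fingers, y is the line along which they close (so a half turn about z gives the same grasp; the last joint's range is limited). The gripper opens to 88 mm and grips with 3 to 60 N. Pads are 18 mm wide; open, the fingers measure 123 mm over their backs; the gripper's body (75 mm by 187 mm) begins 45 mm behind the grasp point.
Start: joints at [-1.406, 0.536, -0.004, 1.538, 0.003, 1.067, -0.071], TCP at [148.687, 632.758, 238.716] pointing down, gripper open.
Joint ranges: [-2.7, 2.7], [-0.37, 2.16], [-1.27, 1.26], [0.24, 2.4], [-1.31, 4.45], [0.19, 1.91], [-2.76, 2.76]. Speed limits (rad/s): [2.39, 2.39, 3.14, 3.14, 3.14, 3.14, 3.14].

## Interface

Orientations are given as a 3x3 rotation matrix whose columns are the frame's x, y, z axes.
In Python, from rig import get_obs, grab_frame, camera_model, close_job gives the robot as it stands. The module is installed in compiled form; this text tells all that it offers.
- The arm moves only by the tool send_rows, never from a script. Its argument "plan" is one flat list of numbers, 7 for each row, row after row: the shift along the tool's x, y, z in mm, then the turn, a rotation vector about the tool's x, y, z in rad, then the closure, from 0 (fully open) to 1 (shut). A call has 1 to 5 rows; each row shifts and turns the commanded pose from where the row before left it, along the tool's axes as they then stand; what a row does not reach is not made up. A row lasts 1/10 s, in which the tool goes at most 50 mm and 8.59 degrees, less where a joint would pass 70% of its speed; a pose out of reach is approached as far as the arm can. A call is refused whole if a number of a shift passes 50 or a number of a turn 0.15, either way. A call with a gripper value outside its range is refused whole. The fingers move at their own pace and stop on an object; "grip_force" is the grip in N (left out, the last holds). Time passes only in rows, so rows that do not move let the fingers close. It gives the time, the measured TCP pose, the force, the opening and the grip force at its end, in the units of the state.
- get_obs(): the state, without advancing time (a new reading comes with each control period).
- grab_frame(name): name is "scene" or "top" or "wrist"; returns the picture (384x512x3 uint8, red, green, blue); there is no depth.
- camera_model(name): a dict with "camera_matrix" (3x3 intrinsics, pixels), "k1" (the pictures are not rectified: a ray, as slopes to the right and down, at radius r is drawn at 1 + k1 r^2 times it, then the intrinsics apply), "world_to_cam" (4x4, takes a point from world to camera coordinates); the wrist camera has in their place "T_tool_cam" (4x4, takes a point from camera to tool coordinates, whose origin is the TCP and whose axes are the flange's). Camera axes: x right, y up, looking along -z (the intrinsics and any distortion apply to the point x, -y, -z); pixel columns grow to the right and rows downward; lengths in mm; the calibration is good to about 2 mm. A picture is of the moment at which its call begins: read the wrist's pose just before it. camera_model takes no time and is no camera call.
- close_job(): hands the job in; it is judged then, once.
The state is a dict: "time_s": time; "joint_positions": joint angles; "joint_velocities": joint speeds; "effort": joint torques, N m; "position": TCP position; "tcp_rot": TCP orientation; "contact_force": force on the tool from outside, world axes, zero at the start; "ft_torque": the same for the moment, N m; "gripper_width": finger opening in mm; "grasp_force": force on a finger pad.
Only numpy, scipy, OpenCV 4.12 (cv2) and the standard library are available. Lean on these libraries where they do the work, as an engineer would, in place of code of your own. Each camera call takes 0.05 s, during which the arm holds its last target. There are 200 camera calls.

## Task

Take the T-head fastener out of its grey holder block and pass its head through the keyhole slot in the lid of the aluminium test box. Press it down gently against the spring, give it a quarter turn, and let go, so that it springs up into the notches under the slot and stays locked. Leave the other things on the bench where they are.

Things in the scene. Friction and masses are not known exactly. Their poses are not given: they have to be found in the camera images.
- fastener: T-head fastener, about 90 g, standing upright in the holder. Origin: centre of the T-head's underside, z up. T-head 26 mm (x) x 8 mm (y) x 6 mm high, square-edged; stem 14 mm across; round flange 36 mm across, z = 16.5 to 20.5 mm; black grip 32 mm (x) x 12 mm (y), z = 20.5 to 54.5 mm, its long side parallel to the T-head. Both ways round are alike.
- grip (a point): On the fastener's axis, 42 mm above its origin: where to pinch the black grip across its 12 mm, so that the fingertips clear the flange.
- holder: Grey block 80 x 70 x 30 mm high, fixed, with a square pocket 28 x 28 mm, 24 mm deep, in the middle of its top; the fastener hangs in it by its flange, which lies on the block's top. Lift it straight out. Origin: centre of the underside.
- testbox: Closed aluminium test box, fixed, 170 mm (x) x 120 mm (y) x 72 mm high; origin: centre of the underside. In the middle of its lid a dark steel insert plate, 56 x 56 mm, stands 3 mm above the lid; it holds the keyhole slot, notches and spring plunger. Bearing on any of these with more than 25 N through the fastener damages them.
- slot (a point): Nominal centre of the slot, level with the insert's top face, axes as the test box. Slot 29 mm (x) x 10 mm (y) widened at its middle to a 16 mm round hole for the stem; plate 5 mm thick. The insert floats: the true centre lies up to 3.6 mm off this point in x and in y (not in height or yaw), not measured. It stays put under light sliding and yields sideways (5 mm at most) above about 12 N.
- plunger_top (a point): Nominal top of the spring plunger, 10 mm below slot: the lowered T-head meets it here. It pushes up with 4 N, and 1.2 N more per mm. From 4 mm deeper (about 9 N) the head is clear of the corner blocks under the plate and can be turned, either way; 6.5 mm deeper (about 12 N) the flange meets the plate, a hard stop.
- notch (a point): Nominal resting place of the locked fastener's origin, 11 mm below slot. After a quarter turn (T-head along the box's y) the spring lifts the released fastener into two notches under the plate, 3 mm deep and 12.8 mm wide; if it is not turned to within about 10 degrees it stays 3 mm lower.
- screwdriver: A screwdriver 150 mm long lying between holder and test box; not to be moved. Origin: its underside, mid-length.
- spool: A metal solder spool 54 mm across, 40 mm high; not to be moved.
- board: A small green circuit board 80 x 60 mm, up to 18 mm high; not to be moved.
- meter: A black hand multimeter 150 x 75 x 40 mm lying flat; not to be moved.
- jar: A small parts jar 36 mm across, 50 mm high, standing near the robot; not to be moved.
- heatsink: A finned aluminium heat sink 50 x 50 x 30 mm; not to be moved.
- wrench: A wrench 130 mm long lying flat; not to be moved.

How it is judged (in metres and radians):
On the way, in this order (a step that is already met when the one before it is completed fails the run):
1. the fastener is lifted clear of its holder (z of fastener in the frame of holder above 0.035 m), for 0.1 s.
2. its T-head is through the slot plate, still lined up with the slot (z of fastener in the frame of slot below -0.007 m and horizontal distance between fastener and slot below 0.009 m and angle between the x axis of fastener and the x axis of slot, either way round below 0.25 rad), for 0.05 s.
At the end, for the whole second after the job is handed in: The fastener stands upright (within 0.08 rad) and at rest in the slot (within 9 mm of its nominal centre), turned a quarter turn (T-head across the slot within 0.25 rad) and sprung up into the notches: the head's underside 9.5 to 12.8 mm below the insert's top face (z of fastener in the frame of slot between -0.0128 and -0.0095 m and horizontal distance between fastener and slot below 0.009 m and angle between the x axis of fastener and the y axis of slot, either way round below 0.25 rad and angle between fastener's own z axis and vertical below 0.08 rad and linear speed of fastener below 0.01 m/s); the robot touches nothing.
It fails at once if the fastener bears on the test box, its insert or plunger with more than 25 N (contact force between fastener and testbox above 25 N).
It fails at once if another thing on the bench is moved by more than 30 mm (distance of any of screwdriver, spool, board, meter, jar, heatsink, wrench from where it was at the start of the episode above 0.03 m).
It also fails if it takes over 72 s, if anything falls off the work surface, if the arm or the gripper's body presses on something with over 40 N, if the wrist force passes 120 N, or if a joint passes its speed limit or range.

## Working session

There is one attempt and no reset: what is moved stays moved. The work goes in short steps, Python scripts to look and compute and a tool call to move; the robot and the scene stay as the last step left them, time stands still between calls to the robot, and variables do not carry over. Pictures are saved under pics/ and viewed, at most 10 in all, crops included, and the job is handed in when it is done.

Besides the shell and the picture viewer there is one more tool, called after ">>>" in YAML: its name, and indented under it one key for each argument. send_rows: Moves the arm, as the interface text tells. Its arguments: {"type":"object","properties":{"plan":{"type":"array"},"grip_force":{"type":"number"}},"required":["plan"]}

```bash
mkdir -p pics
python3 - <<'E'
from rig import *
import cv2,numpy as np
np.set_printoptions(precision=4,suppress=True)
o=get_obs();print(o['position'],o['tcp_rot'],o['contact_force'],o['gripper_width'],o['time_s'])
a=grab_frame("scene");b=grab_frame("top")
cv2.imwrite('pics/s.png',a[:,:,::-1]);cv2.imwrite('pics/t.png',b[:,:,::-1])
for n in("scene","top","wrist"):print(n,camera_model(n))
E
```

```text
[148.5465 632.174  237.849 ] [[-0.9735  0.2286 -0.0003]
 [ 0.2286  0.9735 -0.0017]
 [-0.0001 -0.0017 -1.    ]] [-0.0058 -0.0066  0.2113] 87.7827498696256 0.0
scene {'camera_matrix': array([[363.3378,   0.    , 256.8771],
       [  0.    , 363.3378, 189.5744],
       [  0.    ,   0.    ,   1.    ]]), 'k1': -0.0988914662988777, 'world_to_cam': array([[   -0.0352,     0.9994,    -0.0002,    -3.9854],
       [   -0.7359,    -0.0258,     0.6767,   376.4808],
       [    0.6762,     0.024 ,     0.7363, -1656.9451],
       [    0.    ,     0.    ,     0.    ,     1.    ]])}
top {'camera_matrix': array([[433.6137,   0.    , 260.197 ],
       [  0.    , 433.6137, 188.8129],
       [  0.    ,   0.    ,   1.    ]]), 'k1': -0.10260303267285613, 'world_to_cam': array([[    0.016 ,    -0.9998,    -0.0156,     8.7606],
       [    0.9965,     0.0146,     0.0827,  -579.3469],
       [   -0.0824,    -0.0168,     0.9965, -1163.2859],
       [    0.    ,     0.    ,     0.    ,     1.    ]])}
wrist {'camera_matrix': array([[304.9465,   0.    , 254.4414],
       [  0.    , 304.9465, 195.7383],
       [  0.    ,   0.    ,   1.    ]]), 'k1': -0.01773905099915927, 'T_tool_cam': array([[   0.0009,    0.9656,    0.2599,   66.6716],
       [   1.    ,   -0.001 ,    0.0001,    0.8181],
       [   0.0003,    0.2599,   -0.9656, -145.6631],
       [   0.    ,    0.    ,    0.    ,    1.    ]])}
```

View pics/t.png

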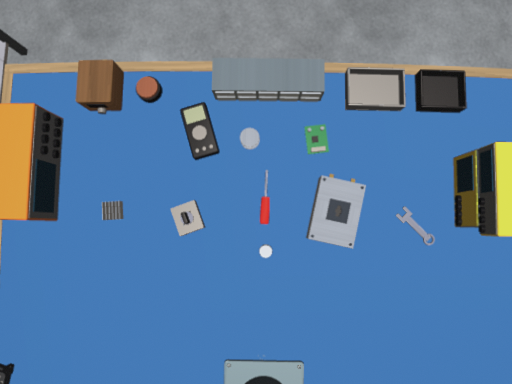

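View pics/s.png

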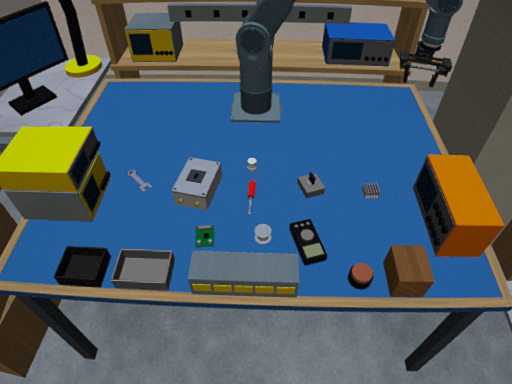

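The top picture shows the holder with the fastener near (187,218), the test box near (337,212) with its dark insert at about (339,211), and the screwdriver between them near (265,205).

```bash
cat > h.py <<'E'
from rig import *
import cv2,numpy as np
np.set_printoptions(precision=4,suppress=True)
def cam(name,o=None):
    m=camera_model(name)
    if name=="wrist":
        T=np.eye(4);T[:3,:3]=o['tcp_rot'];T[:3,3]=o['position']
        W=np.linalg.inv(T@m['T_tool_cam'])
    else: W=m['world_to_cam']
    return m['camera_matrix'],np.array([m['k1'],0,0,0,0.]),W
F=np.diag([1,-1,-1.])
def proj(P,c):
    K,d,W=c;R=F@W[:3,:3];t=F@W[:3,3]
    return cv2.projectPoints(np.float64(P).reshape(-1,1,3),cv2.Rodrigues(R)[0],t,K,d)[0].reshape(-1,2)
def unproj(uv,z,c):
    K,d,W=c;R=F@W[:3,:3];t=F@W[:3,3]
    n=cv2.undistortPoints(np.float64(uv).reshape(-1,1,2),K,d).reshape(-1,2)
    D=np.c_[n,np.ones(len(n))]@R;C=-R.T@t
    return C+D*((z-C[2])/D[:,2])[:,None]
E
python3 - <<'E'
from h import *
b=cv2.imread('pics/t.png')
c=cam("top")
print(unproj([[187,218],[172,210],[194,202],[203,228],[180,234]],30,c))
print(unproj([[322,176],[365,184],[353,247],[308,240]],72,c));print(unproj([[339,211],[333,199],[350,203],[346,223],[327,219]],75,c))
t=cv2.resize(b[190:245,155:215],None,fx=8,fy=8,interpolation=cv2.INTER_CUBIC)
u=cv2.resize(b[165:255,300:372],None,fx=5,fy=5,interpolation=cv2.INTER_CUBIC)
W=np.zeros((450,850,3),np.uint8);W[:440,:480]=t;W[:450,485:845]=u
cv2.imwrite('pics/c.png',W[:,:845][:, :800] if 0 else cv2.resize(W,(793,420)))
E
```

```text
[[495.9017 215.7896  30.    ]
 [516.9828 257.7937  30.    ]
 [539.8654 197.7499  30.    ]
 [469.5504 171.2371  30.    ]
 [452.0612 233.8349  30.    ]]
[[ 611.4257 -145.3977   72.    ]
 [ 591.9637 -259.2108   72.    ]
 [ 426.5431 -227.5289   72.    ]
 [ 443.2573 -109.8018   72.    ]]
[[ 519.8194 -189.9443   75.    ]
 [ 550.9881 -174.1142   75.    ]
 [ 541.135  -218.8064   75.    ]
 [ 488.7778 -208.3833   75.    ]
 [ 498.5375 -158.6203   75.    ]]
```

>>> send_rows:
  plan: [-36,-27,5,0,0,0,0,-36,-27,5,0,0,0,0,-36,-27,5,0,0,0,0,-36,-27,5,0,0,0,0,-36,-27,5,0,0,0,0]

```text
time_s: 0.6
position: [293.8, 458.4, 213.3]
tcp_rot: [[-0.974, 0.229, -0.0], [0.229, 0.974, -0.0], [0.0, -0.0, -1.0]]
contact_force: [2.1, 1.0, 0.5]
gripper_width: 88.4
grasp_force: 0.0
```

>>> send_rows:
  plan: [-36,-27,5,0,0,0,0,-36,-27,5,0,0,0,0,-36,-27,5,0,0,0,0,-36,-27,5,0,0,0,0,-36,-27,5,0,0,0,0]

```text
time_s: 1.1
position: [438.2, 285.9, 188.4]
tcp_rot: [[-0.974, 0.229, -0.0], [0.229, 0.974, -0.0], [0.0, -0.0, -1.0]]
contact_force: [0.8, 0.5, -0.1]
gripper_width: 88.3
grasp_force: 0.0
```

>>> send_rows:
  plan: [-36,-27,5,0,0,0,0,-36,-27,5,0,0,0,0,0,0,0,0,0,0,0,0,0,0,0,0,0,0]

```text
time_s: 1.5
position: [495.2, 217.6, 178.3]
tcp_rot: [[-0.973, 0.231, -0.001], [0.231, 0.973, -0.0], [0.001, -0.001, -1.0]]
contact_force: [-0.7, 1.2, 1.3]
gripper_width: 87.7
grasp_force: 0.0
```

Run:
```python
from h import *
o=get_obs();a=grab_frame("wrist");cv2.imwrite('pics/w1.png',a[:,:,::-1])
import json;json.dump({k:np.array(o[k]).tolist() for k in('position','tcp_rot')},open('w1.json','w'))
print(o['position'],o['tcp_rot'],o['joint_positions'],o['contact_force'],o['time_s'])
```

```text
[495.2481 217.6023 178.3031] [[-0.9729  0.2312 -0.0008]
 [ 0.2312  0.9729 -0.0004]
 [ 0.0007 -0.0006 -1.    ]] [-0.5959  0.4302  0.1256  1.8874 -0.0709  0.8292  0.9038] [-0.7453  1.1763  1.2696] 1.5
```

View pics/w1.png

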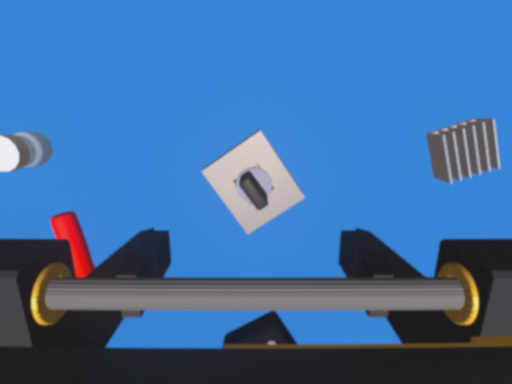

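The wrist picture shows the holder with corners at about (261,130), (305,198), (250,234) and (201,172), with the black grip running from about (243,174) to (264,208).

Run:
```python
from h import *
import json
o=json.load(open('w1.json'));c=cam("wrist",o)
q=unproj([[261,130],[305,198],[250,234],[201,172]],30,c);print(q,q.mean(0))
e=q-np.roll(q,-1,0);print(np.linalg.norm(e,axis=1),np.degrees(np.arctan2(e[:,1],e[:,0])))
b=cv2.imread('pics/w1.png')
g=b[150:225,215:295].max(2);m=(g<70).astype(np.uint8)
n,l,s,ce=cv2.connectedComponentsWithStats(m);k=1+s[1:,4].argmax();print(s[1:],ce[1:])
p=np.argwhere(l==k)[:,::-1]+[215,150]
print(cv2.minAreaRect(p.astype(np.float32)))
T=cv2.resize(b[150:225,215:295],None,fx=7,fy=7,interpolation=cv2.INTER_CUBIC);cv2.imwrite('pics/w1c.png',T)
```

```text
[[446.2913 236.2671  30.    ]
 [521.3363 264.1278  30.    ]
 [546.2    201.5419  30.    ]
 [471.9805 170.0793  30.    ]] [496.452 218.004  30.   ]
[80.0497 67.3439 80.6128 70.9983] [-159.6324  111.6666   22.9727  -68.7875]
[[ 26  23  25  28 140]] [[39.0429 34.1   ]]
((255.82176208496094, 185.56723022460938), (32.30921936035156, 11.23798942565918), 38.36748123168945)
```

View pics/w1c.png

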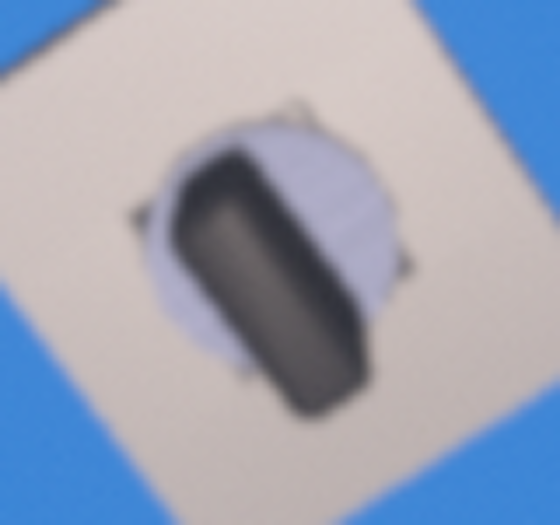

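Run:
```python
from h import *
import json
o=json.load(open('w1.json'));c=cam("wrist",o)
f=lambda p:np.array(p)/7+[215,150]-.43
q=unproj(f([[180,238],[300,412],[255,150],[365,310]]),64,c);print(q)
q=unproj(f([[180,238],[300,412],[275,305]]),64,c);d=q[1]-q[0];print(q,np.degrees(np.arctan2(d[1],d[0])))
print(unproj(f([[295,100],[140,215],[405,268],[250,370],[272,238]]),30,c))
x0,y0=496,218
for a in(20,22):
    t=np.radians(a);u=np.array([np.cos(t),np.sin(t)]);v=np.array([-u[1],u[0]])
    P=[[x0,y0]+sx*16*u+sy*6*v for sx,sy in((1,1),(1,-1),(-1,-1),(-1,1))]
    print((proj([[*p,64] for p in P],c)-[215,150]+.43)*7)
th=np.linspace(0,6.28,4,endpoint=False)
print((proj([[x0+18*np.cos(a),y0+18*np.sin(a),34] for a in th],c)-[215,150]+.43)*7)
```

```text
[[484.99   208.0678  64.    ]
 [510.5729 217.4616  64.    ]
 [476.3211 219.7709  64.    ]
 [499.3616 228.4897  64.    ]]
[[484.99   208.0678  64.    ]
 [510.5729 217.4616  64.    ]
 [496.1219 217.612   64.    ]] 20.16260463401214
[[476.7276 224.9662  30.    ]
 [487.5772 200.0168  30.    ]
 [503.6465 234.6524  30.    ]
 [513.2257 209.7719  30.    ]
 [495.0782 217.327   30.    ]]
[[386.44   380.2209]
 [307.3189 429.6389]
 [166.9938 225.0832]
 [247.2719 173.0454]]
[[389.1932 376.5376]
 [311.8554 428.5827]
 [164.2939 228.9087]
 [242.5971 174.172 ]]
[[307.4163 370.1973]
 [404.249  220.5677]
 [248.0976 125.108 ]
 [152.8294 278.1008]]
```

>>> send_rows:
  plan: [0,0,17,0,0,-0.149,0,0,0,17,0,0,-0.149,0,0,0,17,0,0,-0.149,0,0,0,17,0,0,-0.149,0,0,0,0,0,0,0,0]

```text
time_s: 2.05
position: [492.6, 219.7, 109.0]
tcp_rot: [[-0.932, -0.361, -0.004], [-0.361, 0.932, -0.001], [0.004, 0.001, -1.0]]
contact_force: [-0.7, -0.2, -0.4]
gripper_width: 88.2
grasp_force: 0.0
```

Run:
```python
from h import *
o=get_obs();R=np.array(o['tcp_rot']);print(o['position'],R,o['joint_positions'],np.degrees(np.arctan2(R[1,1],R[0,1])))
print(R.T@(np.array([495.5,218,37])-o['position']))
```

```text
[492.585  219.7298 109.0162] [[-0.9325 -0.3612 -0.0041]
 [-0.3612  0.9325 -0.0006]
 [ 0.004   0.0009 -1.    ]] [-0.4808  0.5343 -0.0274  1.9217  0.0197  0.6896  1.4207] 111.1753242438599
[-2.3827 -2.7304 72.0048]
```

>>> send_rows:
  plan: [-2,-2.5,25,0,0,0,0,0,0,25,0,0,0,0,0,0,11,0,0,0,0,0,0,5,0,0,0,0,0,0,0,0,0,0,0]

```text
time_s: 2.55
position: [497.8, 217.6, 45.0]
tcp_rot: [[-0.934, -0.357, -0.0], [-0.357, 0.934, 0.0], [-0.0, 0.0, -1.0]]
contact_force: [-0.4, -0.9, 0.4]
gripper_width: 88.2
grasp_force: 0.0
```

Run:
```python
from h import *
o=get_obs();R=np.array(o['tcp_rot']);print(o['position'],np.array(o['contact_force']),R[:,2])
print(R.T@(np.array([495.5,218,37])-o['position']))
a=grab_frame("wrist");cv2.imwrite('pics/w2.png',a[:,:,::-1])
```

```text
[497.7616 217.5591  45.0386] [-0.4278 -0.9475  0.4362] [-0.      0.0001 -1.    ]
[1.9556 1.2182 8.0387]
```

View pics/w2.png

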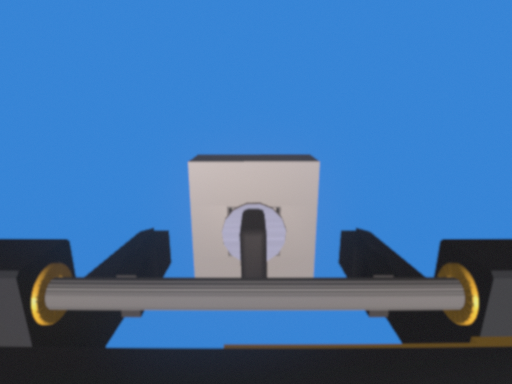

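The grip stands centred between the fingers (column 254) and lined up with them, and the flange centre is near (254,234).

>>> send_rows:
  plan: [2,0.5,4,0,0,0,0,0,0,4,0,0,0,0,0,0,0,0,0,0,0]

```text
time_s: 2.9
position: [495.6, 216.6, 36.6]
tcp_rot: [[-0.934, -0.357, -0.0], [-0.357, 0.934, -0.0], [0.0, -0.0, -1.0]]
contact_force: [0.3, -0.3, -0.4]
gripper_width: 88.3
grasp_force: 0.0
```

>>> send_rows:
  plan: [0,0,0,0,0,0,1,0,0,0,0,0,0,1,0,0,0,0,0,0,1,0,0,0,0,0,0,1,0,0,0,0,0,0,1]
  grip_force: 40

```text
time_s: 3.4
position: [495.9, 216.7, 36.8]
tcp_rot: [[-0.934, -0.357, 0.0], [-0.357, 0.934, 0.0], [-0.0, -0.0, -1.0]]
contact_force: [-0.3, -1.2, 0.5]
gripper_width: 50.1
grasp_force: 0.0
```

>>> send_rows:
  plan: [0,0,0,0,0,0,1,0,0,0,0,0,0,1,0,0,0,0,0,0,1,0,0,0,0,0,0,1]

```text
time_s: 3.8
position: [495.8, 216.7, 36.7]
tcp_rot: [[-0.934, -0.357, -0.0], [-0.357, 0.934, -0.0], [0.0, -0.0, -1.0]]
contact_force: [-1.1, 0.4, 0.4]
gripper_width: 18.2
grasp_force: 0.0
```

>>> send_rows:
  plan: [0,0,0,0,0,0,1,0,0,0,0,0,0,1,0,0,0,0,0,0,1]

```text
time_s: 4.1
position: [495.8, 216.7, 36.7]
tcp_rot: [[-0.934, -0.357, -0.0], [-0.357, 0.934, 0.0], [0.0, 0.0, -1.0]]
contact_force: [-0.0, -1.0, 0.9]
gripper_width: 11.9
grasp_force: 40.0
```

>>> send_rows:
  plan: [0,0,-5,0,0,0,1,0,0,-10,0,0,0,1,0,0,-15,0,0,0,1,0,0,-25,0,0,0,1,0,0,-35,0,0,0,1]

```text
time_s: 4.6
position: [495.0, 216.3, 127.8]
tcp_rot: [[-0.934, -0.357, -0.002], [-0.357, 0.934, -0.001], [0.002, -0.0, -1.0]]
contact_force: [0.7, -0.7, -0.7]
gripper_width: 11.6
grasp_force: 40.0
```

>>> send_rows:
  plan: [0,0,-30,0,0,0,1,0,0,-20,0,0,0,1,0,0,-8,0,0,0,1,0,0,0,0,0,0,1]

```text
time_s: 5.0
position: [496.5, 217.0, 186.3]
tcp_rot: [[-0.934, -0.357, 0.002], [-0.357, 0.934, 0.001], [-0.003, 0.0, -1.0]]
contact_force: [-0.4, 0.2, -1.4]
gripper_width: 11.9
grasp_force: 40.0
```

Run:
```python
from h import *
o=get_obs();R=np.array(o['tcp_rot']);print(o['position'],R,o['joint_positions'],o['contact_force'],o['gripper_width'],o['grasp_force'],o['time_s'])
print(R.T@(np.array([518-60,-186,185])-o['position']),R.T@(np.array([518,-186,185])-o['position']))
```

```text
[496.4836 216.959  186.2809] [[-0.9341 -0.3571  0.0025]
 [-0.3571  0.9341  0.0013]
 [-0.0028  0.0003 -1.    ]] [-0.4759  0.4181 -0.0243  1.8751  0.0133  0.8457  1.4291] [-0.3784  0.2375 -1.4047] 11.85183807956892 39.9834846239537 5.0
[ 179.8477 -362.6471    0.6781] [ 123.8041 -384.0735    0.8269]
```

>>> send_rows:
  plan: [14,-43,-2,0,0,0,1,14,-43,-2,0,0,0,1,14,-43,-2,0,0,0,1,14,-43,-2,0,0,0,1,14,-43,-2,0,0,0,1]

```text
time_s: 5.5
position: [506.2, -10.9, 193.7]
tcp_rot: [[-0.934, -0.357, -0.002], [-0.357, 0.934, -0.0], [0.002, 0.001, -1.0]]
contact_force: [0.9, 0.5, -0.0]
gripper_width: 11.7
grasp_force: 40.0
```

>>> send_rows:
  plan: [14,-43,0,0,0,0,1,14,-43,0,0,0,0,1,14,-43,0,0,0,0,1,12,-40,0,0,0,0,1]

```text
time_s: 5.9
position: [516.0, -188.3, 193.5]
tcp_rot: [[-0.934, -0.357, -0.002], [-0.357, 0.934, 0.0], [0.002, 0.001, -1.0]]
contact_force: [0.1, 0.1, -0.4]
gripper_width: 11.8
grasp_force: 40.0
```

>>> send_rows:
  plan: [0,0,0,0,0,0.141,1,0,0,0,0,0,0.141,1,0,0,0,0,0,0.141,1,0,0,0,0,0,0.141,1,0,0,0,0,0,0,1]

```text
time_s: 6.4
position: [516.3, -185.9, 193.4]
tcp_rot: [[-0.98, 0.198, -0.002], [0.198, 0.98, 0.0], [0.002, -0.0, -1.0]]
contact_force: [0.2, 0.7, -0.9]
gripper_width: 12.0
grasp_force: 40.0
```

>>> send_rows:
  plan: [0,0,0,0,0,0,1,0,0,0,0,0,0,1]

```text
time_s: 6.6
position: [516.9, -186.2, 194.3]
tcp_rot: [[-0.981, 0.195, -0.001], [0.195, 0.981, 0.0], [0.001, 0.0, -1.0]]
contact_force: [-0.1, 0.7, -0.7]
gripper_width: 11.7
grasp_force: 40.0
```

Run:
```python
from h import *
import json
o=get_obs();a=grab_frame("wrist")[:,:,::-1];cv2.imwrite('pics/w3.png',a)
json.dump({k:np.array(o[k]).tolist() for k in('position','tcp_rot')},open('w3.json','w'))
cv2.imwrite('pics/w3c.png',cv2.resize(a[80:290,100:400],None,fx=2.6,fy=2.6,interpolation=cv2.INTER_CUBIC))
print(o['position'],o['tcp_rot'],o['joint_positions'],o['contact_force'],o['time_s'])
```

```text
[ 516.8659 -186.1558  194.2606] [[-0.9809  0.1947 -0.0008]
 [ 0.1947  0.9809  0.0002]
 [ 0.0009  0.     -1.    ]] [ 0.0843  0.4259  0.2303  1.8587 -0.1235  0.8715  1.7492] [-0.0893  0.6972 -0.6922] 6.6
```

View pics/w3c.png

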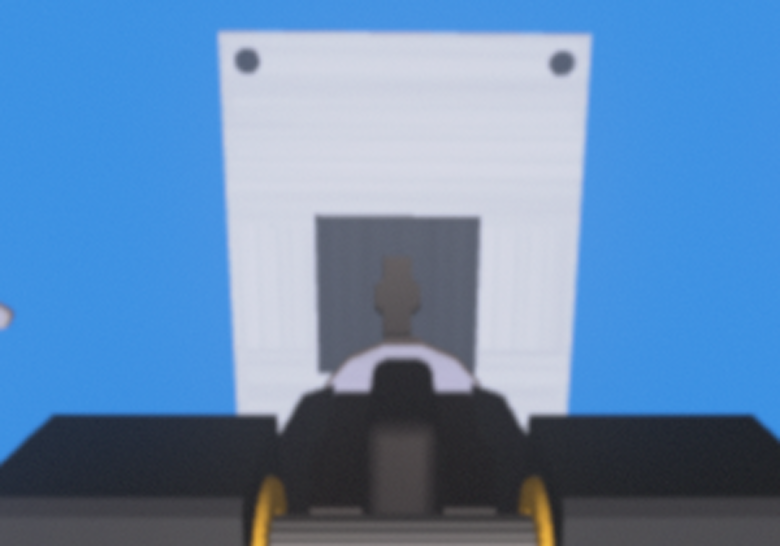

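The crop shows the insert plate with its top edge from (316,216) to (480,217). The slot has its far end at row 256 and its round hole at about (398,293), and the held flange tops out at row 341–344.

```bash
cat > fit.py <<'E'
from h import *
import json
from scipy.optimize import minimize
def slotpoly():
    t=np.arcsin(5/8);a=np.linspace(t,np.pi-t,15);hx=8*np.cos(a);hy=8*np.sin(a)
    up=[[14.5,-5],[14.5,5]]+list(zip(hx,hy))+[[-14.5,5],[-14.5,-5]]+list(zip(-hx,-hy))
    return np.array(up)
def fit(img,c,p0,vmax,r0=170):
    img=img.astype(float);br=img[:,:,2]-img[:,:,0]   # R-B
    S=8;u0,v0,w,h=210,r0,90,vmax-r0
    obs=cv2.GaussianBlur(br,(3,3),0)[v0:v0+h,u0:u0+w]
    q=slotpoly()
    def ren(p):
        R=np.array([[np.cos(p[2]),-np.sin(p[2])],[np.sin(p[2]),np.cos(p[2])]])
        W=q@R.T+p[:2];uv=proj(np.c_[W,np.full(len(W),75.)],c)
        m=np.zeros((h*S,w*S),np.uint8);cv2.fillPoly(m,[np.int32(((uv-[u0,v0]+.5)*S))],255)
        return cv2.GaussianBlur(cv2.resize(m/255.,(w,h),interpolation=cv2.INTER_AREA),(5,5),0)
    def cost(p):
        m=ren(p);A=np.c_[m.ravel(),np.ones(m.size)];s,r,*_=np.linalg.lstsq(A,obs.ravel(),rcond=None)
        return r[0] if len(r) else 1e9
    best=None
    b=minimize(cost,p0,method='Nelder-Mead',options=dict(initial_simplex=[p0]+[np.add(p0,d) for d in([4,0,0],[0,4,0],[0,0,.06])],xatol=.01,fatol=.1))
    return b.x,b.fun,obs
E
python3 - <<'E'
from fit import *
o=json.load(open('w3.json'));c=cam("wrist",o);img=cv2.imread('pics/w3.png')
f=lambda p:(np.array(p)+.5)/2.6-.5+[100,80]
s=unproj(f([[397.5,293]]),75,c);print(s)
e=unproj(f([[316,216],[480,217]]),75,c);e2=unproj(f([[220,32],[590,36]]),72,c)
for k in(e,e2):d=k[1]-k[0];print(k.mean(0),np.linalg.norm(d),np.degrees(np.arctan2(d[1],d[0]))-90)
R=np.array(o['tcp_rot']);P=np.array(o['position'])
print('tool yaw x',np.degrees(np.arctan2(R[1,0],R[0,0]))-180)
q,fun,obs=fit(img,c,[s[0,0],s[0,1],np.radians(-12)],208);print(q,np.degrees(q[2]),fun,obs.min(),obs.max())
print('slot in tool',R.T@(np.array([q[0],q[1],75])-P))
for r,z in((340,6.5),(344,2.5)):
    w=unproj(f([[398,r]]),P[2]-z,c);print('flange edge tool',R.T@(w[0]-P))
E
```

```text
[[ 518.106  -187.2856   75.    ]]
[ 492.08   -181.9268   75.    ] 55.17904663395736 -11.52636347174483
[ 434.9512 -168.2491   72.    ] 119.0599918263089 -11.76479813187808
tool yaw x -11.228185790360499
[ 519.5732 -187.7803   -0.2031] -11.63638004212174 13043.936633464718 -22.4375 2.8125
slot in tool [ -3.0747  -1.0703 119.258 ]
flange edge tool [17.705  -0.0584  6.5153]
flange edge tool [18.167  -0.0358  2.5157]
```

>>> send_rows:
  plan: [-19,-0.5,30,0,0,0.007,1,-19,-0.5,30,0,0,0,1,0,0,15,0,0,0,1,0,0,9,0,0,0,1,0,0,0,0,0,0,1]

```text
time_s: 7.15
position: [552.7, -194.7, 109.9]
tcp_rot: [[-0.979, 0.204, -0.003], [0.204, 0.979, 0.001], [0.003, 0.0, -1.0]]
contact_force: [-0.6, -0.4, -1.2]
gripper_width: 11.6
grasp_force: 40.0
```

>>> send_rows:
  plan: [0,0,0,0,0,0,1,0,0,0,0,0,0,1]

```text
time_s: 7.35
position: [554.6, -195.2, 112.0]
tcp_rot: [[-0.979, 0.204, 0.002], [0.204, 0.979, -0.0], [-0.002, -0.0, -1.0]]
contact_force: [0.6, 0.3, -1.5]
gripper_width: 12.2
grasp_force: 40.0
```

Run:
```python
from h import *
import json
o=get_obs();a=grab_frame("wrist")[:,:,::-1];cv2.imwrite('pics/w4.png',a)
json.dump({k:np.array(o[k]).tolist() for k in('position','tcp_rot')},open('w4.json','w'))
cv2.imwrite('pics/w4c.png',cv2.resize(a[60:270,100:400],None,fx=2.6,fy=2.6,interpolation=cv2.INTER_CUBIC))
print(o['position'],o['tcp_rot'],o['contact_force'],o['time_s'])
```

```text
[ 554.6087 -195.1737  112.03  ] [[-0.9789  0.2044  0.0018]
 [ 0.2044  0.9789 -0.0004]
 [-0.0019 -0.     -1.    ]] [ 0.5733  0.2752 -1.4811] 7.35
```

View pics/w4c.png

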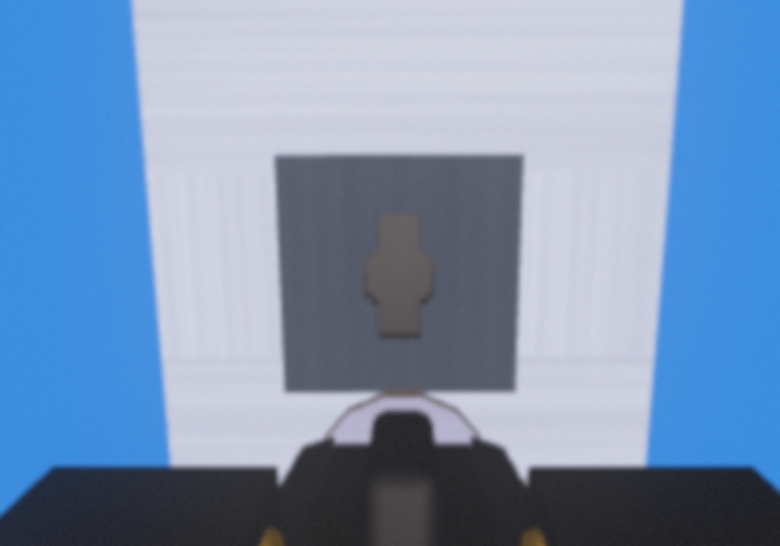

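The full slot is visible in the crop, rows 214–337 and columns 365–433. The insert corners are at (276,155), (523,155), (515,391) and (286,391).

Run:
```python
from fit import *
o=json.load(open('w4.json'));c=cam("wrist",o);img=cv2.imread('pics/w4.png')
f=lambda p:(np.array(p)+.5)/2.6-.5+[100,60]
R=np.array(o['tcp_rot']);P=np.array(o['position'])
T=lambda w:(w-P)@R
a=T(unproj(f([[276,155],[523,155],[515,391],[286,391]]),75,c));print('insert',a,a.mean(0))
e=T(unproj(f([[399,214],[399,337],[364,275],[434,275]]),75,c));print(e)
q,fun,obs=fit(img,c,[519.5,-187.6,-.203],205,125);print(q,np.degrees(q[2]),fun)
print('slot in tool',T(np.array([q[0],q[1],75])),'tool yaw',np.degrees(np.arctan2(R[1,0],R[0,0]))-180)
for r,z in((389,6.5),(393,2.5)):
    print('flange edge',T(unproj(f([[401,r]]),P[2]-z,c)))
print('flange sides',T(unproj(f([[332,445],[473,445]]),P[2]-2.5,c)))
```

```text
insert [[ 63.5313 -27.5022  36.9113]
 [ 63.5805  27.7566  36.9087]
 [  8.1836  28.0498  37.0133]
 [  8.1265 -27.3129  37.0159]] [35.8555  0.2478 36.9623]
[[50.4729  0.0156 36.9347]
 [21.6025  0.0105 36.9892]
 [36.4378 -8.12   36.9616]
 [36.4534  8.146  36.9608]]
[ 519.3877 -187.7912   -0.2027] -11.612423702277649 5405.736014509683
slot in tool [36.0562  0.0302 36.9619] tool yaw -11.792838040049077
flange edge [[18.3626  0.5456  6.4653]]
flange edge [[18.8104  0.5532  2.4645]]
flange sides [[  7.8838 -13.226    2.4857]
 [  7.9134  14.9408   2.4844]]
```

>>> send_rows:
  plan: [18,-0.5,0,0,0,0,1,17.4,0,0,0,0,0,1,0,0,0,0,0,0,1]

```text
time_s: 7.7
position: [517.5, -188.0, 111.3]
tcp_rot: [[-0.979, 0.205, -0.001], [0.205, 0.979, 0.0], [0.001, 0.0, -1.0]]
contact_force: [0.3, -0.3, -1.3]
gripper_width: 11.9
grasp_force: 40.0
```

>>> send_rows:
  plan: [0,0,0,0,0,0,1]

```text
time_s: 7.8
position: [520.2, -188.3, 111.5]
tcp_rot: [[-0.979, 0.204, 0.002], [0.204, 0.979, -0.0], [-0.002, 0.0, -1.0]]
contact_force: [0.3, -0.5, -0.6]
gripper_width: 11.5
grasp_force: 40.0
```

>>> send_rows:
  plan: [0,0,0,0,0,0,1]

```text
time_s: 7.9
position: [520.7, -188.3, 111.3]
tcp_rot: [[-0.979, 0.204, 0.002], [0.204, 0.979, -0.0], [-0.002, -0.0, -1.0]]
contact_force: [0.6, -0.7, -0.8]
gripper_width: 12.1
grasp_force: 40.0
```

>>> send_rows:
  plan: [0,0,0,0,0,0,1]

```text
time_s: 8.0
position: [520.4, -188.3, 111.0]
tcp_rot: [[-0.979, 0.204, 0.001], [0.204, 0.979, -0.0], [-0.001, -0.0, -1.0]]
contact_force: [-0.1, 0.8, -1.1]
gripper_width: 11.4
grasp_force: 40.0
```

>>> send_rows:
  plan: [0,0,0,0,0,0,1]

```text
time_s: 8.1
position: [520.0, -188.2, 110.8]
tcp_rot: [[-0.979, 0.204, 0.0], [0.204, 0.979, -0.0], [-0.0, -0.0, -1.0]]
contact_force: [0.3, -0.3, -1.4]
gripper_width: 11.2
grasp_force: 40.0
```

>>> send_rows:
  plan: [0,-0.2,6,0,0,0,1,0,0,4,0,0,0,1,0,0,1.5,0,0,0,1,0,0,0,0,0,0,1,0,0,0,0,0,0,1]

```text
time_s: 8.6
position: [519.4, -188.4, 99.2]
tcp_rot: [[-0.979, 0.204, -0.0], [0.204, 0.979, -0.0], [0.0, -0.0, -1.0]]
contact_force: [0.1, 0.1, -1.1]
gripper_width: 11.8
grasp_force: 40.0
```

>>> send_rows:
  plan: [0,0,0,0,0,0,1,0,0,0,0,0,0,1,0,0,0,0,0,0,1]

```text
time_s: 8.9
position: [519.5, -188.4, 99.4]
tcp_rot: [[-0.979, 0.204, 0.0], [0.204, 0.979, -0.0], [-0.0, 0.0, -1.0]]
contact_force: [-0.2, 0.1, -1.3]
gripper_width: 11.4
grasp_force: 40.0
```

>>> send_rows:
  plan: [0,0,0.7,0,0,0,1,0,0,0.7,0,0,0,1,0,0,0.7,0,0,0,1]

```text
time_s: 9.2
position: [519.4, -188.3, 97.1]
tcp_rot: [[-0.979, 0.204, -0.0], [0.204, 0.979, 0.0], [0.0, 0.0, -1.0]]
contact_force: [-0.1, -0.2, -0.9]
gripper_width: 11.7
grasp_force: 40.0
```

>>> send_rows:
  plan: [0,0,0.7,0,0,0,1,0,0,0.7,0,0,0,1,0,0,0,0,0,0,1]

```text
time_s: 9.5
position: [519.3, -188.3, 95.6]
tcp_rot: [[-0.979, 0.204, -0.0], [0.204, 0.979, 0.0], [0.0, 0.0, -1.0]]
contact_force: [0.1, 0.8, -1.6]
gripper_width: 12.0
grasp_force: 40.0
```

>>> send_rows:
  plan: [0,0,0.7,0,0,0,1,0,0,0.7,0,0,0,1,0,0,0,0,0,0,1]

```text
time_s: 9.8
position: [519.3, -188.3, 94.2]
tcp_rot: [[-0.979, 0.204, -0.0], [0.204, 0.979, 0.0], [0.0, 0.0, -1.0]]
contact_force: [-0.7, 1.1, -1.1]
gripper_width: 11.8
grasp_force: 40.0
```

Inside the slot with no resistance. I'll continue down to the plunger.

>>> send_rows:
  plan: [0,0,1,0,0,0,1,0,0,1,0,0,0,1,0,0,1,0,0,0,1,0,0,1,0,0,0,1,0,0,0,0,0,0,1]

```text
time_s: 10.3
position: [519.3, -188.3, 90.2]
tcp_rot: [[-0.979, 0.204, -0.0], [0.204, 0.979, 0.0], [0.0, 0.0, -1.0]]
contact_force: [0.1, -0.4, -1.1]
gripper_width: 11.3
grasp_force: 40.0
```

>>> send_rows:
  plan: [0,0,1,0,0,0,1,0,0,1,0,0,0,1,0,0,0,0,0,0,1]

```text
time_s: 10.6
position: [519.5, -188.4, 88.3]
tcp_rot: [[-0.979, 0.204, 0.0], [0.204, 0.979, -0.0], [-0.0, -0.0, -1.0]]
contact_force: [0.7, 0.4, -1.0]
gripper_width: 11.4
grasp_force: 40.0
```

>>> send_rows:
  plan: [0,0,0.7,0,0,0,1,0,0,0.7,0,0,0,1,0,0,0,0,0,0,1]

```text
time_s: 10.9
position: [519.6, -188.5, 87.2]
tcp_rot: [[-0.979, 0.204, 0.0], [0.204, 0.979, -0.0], [-0.001, -0.0, -1.0]]
contact_force: [-0.2, 0.2, 3.5]
gripper_width: 11.3
grasp_force: 40.0
```

>>> send_rows:
  plan: [0,0,0.7,0,0,0,1,0,0,0.7,0,0,0,1,0,0,0.7,0,0,0,1,0,0,0.7,0,0,0,1,0,0,0,0,0,0,1]

```text
time_s: 11.4
position: [519.7, -188.5, 84.5]
tcp_rot: [[-0.979, 0.204, 0.001], [0.204, 0.979, -0.0], [-0.001, -0.0, -1.0]]
contact_force: [-1.2, -0.2, 8.1]
gripper_width: 11.8
grasp_force: 40.0
```

>>> send_rows:
  plan: [0,0,0.7,0,0,0,1,0,0,0.7,0,0,0,1,0,0,0,0,0,0,1,0,0,0,0,0,0,1]

```text
time_s: 11.8
position: [519.8, -188.5, 83.3]
tcp_rot: [[-0.979, 0.204, 0.001], [0.204, 0.979, -0.0], [-0.001, 0.0, -1.0]]
contact_force: [-1.2, 0.5, 8.5]
gripper_width: 11.7
grasp_force: 40.0
```

>>> send_rows:
  plan: [0,0,0.4,0,0,0,1,0,0,0,0,0,0.05,1,0,0,0,0,0,0.1,1,0,0,0,0,0,0.1,1]

```text
time_s: 12.2
position: [520.3, -188.7, 83.1]
tcp_rot: [[-0.896, 0.444, 0.002], [0.444, 0.896, -0.0], [-0.002, 0.0, -1.0]]
contact_force: [-0.8, 0.1, 7.5]
gripper_width: 11.7
grasp_force: 40.0
```

>>> send_rows:
  plan: [0,0,0,0,0,0.1,1,0,0,0,0,0,0.1,1,0,0,0,0,0,0.1,1]

```text
time_s: 12.5
position: [520.5, -188.8, 83.2]
tcp_rot: [[-0.725, 0.689, 0.002], [0.689, 0.725, -0.001], [-0.002, 0.001, -1.0]]
contact_force: [-0.8, -0.7, 8.4]
gripper_width: 11.4
grasp_force: 40.0
```

Run:
```python
from h import *
o=get_obs();R=np.array(o['tcp_rot']);print(o['position'],R,o['joint_positions'],o['contact_force'],o['ft_torque'],np.degrees(np.arctan2(R[1,0],R[0,0])))
```

```text
[ 520.5171 -188.8474   83.1649] [[-0.7249  0.6888  0.0024]
 [ 0.6888  0.7249 -0.0008]
 [-0.0023  0.0011 -1.    ]] [ 0.0132  0.6169  0.3349  1.9162 -0.3164  0.6571  1.3539] [-0.8156 -0.6884  8.3976] [-0.0676  0.0971 -0.0081] 136.4634860598261
```

>>> send_rows:
  plan: [0,0,0,0,0,0.12,1,0,0,0,0,0,0.12,1,0,0,0,0,0,0.12,1,0,0,0,0,0,0.12,1]

```text
time_s: 12.9
position: [520.6, -189.0, 83.2]
tcp_rot: [[-0.324, 0.946, 0.003], [0.946, 0.324, -0.001], [-0.002, 0.002, -1.0]]
contact_force: [-0.2, 0.0, 9.0]
gripper_width: 11.6
grasp_force: 40.0
```

>>> send_rows:
  plan: [0,0,0,0,0,0.12,1,0,0,0,0,0,0.12,1,0,0,0,0,0,0.12,1,0,0,0,0,0,0.12,1,0,0,0,0,0,0.05,1]

```text
time_s: 13.4
position: [520.6, -189.0, 83.1]
tcp_rot: [[0.198, 0.98, 0.002], [0.98, -0.198, -0.001], [-0.001, 0.003, -1.0]]
contact_force: [0.2, -0.7, 8.7]
gripper_width: 11.4
grasp_force: 40.0
```

>>> send_rows:
  plan: [0,0,0,0,0,0,1,0,0,0,0,0,0,1,0,0,0,0,0,0,1]

```text
time_s: 13.7
position: [520.6, -189.0, 83.2]
tcp_rot: [[0.194, 0.981, 0.002], [0.981, -0.194, -0.001], [-0.001, 0.003, -1.0]]
contact_force: [1.0, -0.3, 9.7]
gripper_width: 11.9
grasp_force: 40.0
```

Run:
```python
from h import *
o=get_obs();R=np.array(o['tcp_rot']);print(o['position'],R,o['joint_positions'],o['contact_force'],o['ft_torque'],np.degrees(np.arctan2(R[1,0],R[0,0])))
```

```text
[ 520.6077 -189.0171   83.1682] [[ 0.1938  0.981   0.0025]
 [ 0.981  -0.1938 -0.0011]
 [-0.0006  0.0027 -1.    ]] [-0.1742  0.676   0.5955  1.9267 -0.5688  0.709   0.5678] [ 1.0021 -0.3036  9.6957] [-0.0621  0.0712 -0.0119] 78.82613179396563
```

>>> send_rows:
  plan: [0,0,-1,0,0,0,1,0,0,-1,0,0,0,1,0,0,-1,0,0,0,1,0,0,-0.6,0,0,0,1,0,0,0,0,0,0,1]

```text
time_s: 14.2
position: [520.3, -188.9, 86.4]
tcp_rot: [[0.194, 0.981, 0.002], [0.981, -0.194, -0.001], [-0.001, 0.002, -1.0]]
contact_force: [1.9, -0.6, 4.4]
gripper_width: 11.8
grasp_force: 40.0
```

>>> send_rows:
  plan: [0,0,0,0,0,0,0.75,0,0,0,0,0,0,0.6,0,0,0,0,0,0,0.5,0,0,0,0,0,0,0.5,0,0,0,0,0,0,0.5]

```text
time_s: 14.7
position: [519.2, -188.3, 85.7]
tcp_rot: [[0.194, 0.981, -0.0], [0.981, -0.194, 0.0], [0.0, -0.0, -1.0]]
contact_force: [0.2, 0.3, -0.4]
gripper_width: 43.8
grasp_force: 0.0
```

>>> send_rows:
  plan: [0,0,0,0,0,0,0.5,0,0,0,0,0,0,0.5,0,0,0,0,0,0,0.5]

```text
time_s: 15.0
position: [519.4, -188.4, 85.9]
tcp_rot: [[0.194, 0.981, 0.0], [0.981, -0.194, -0.0], [-0.0, 0.0, -1.0]]
contact_force: [-0.0, -0.4, 0.3]
gripper_width: 44.1
grasp_force: 0.0
```

>>> send_rows:
  plan: [0,0,-10,0,0,0,0.5,0,0,-20,0,0,0,0.4,0,0,-30,0,0,0,0.3,0,0,-30,0,0,0,0.2,0,0,-15,0,0,0,0.2]

```text
time_s: 15.5
position: [520.4, -189.0, 193.8]
tcp_rot: [[0.194, 0.981, 0.003], [0.981, -0.194, -0.001], [-0.0, 0.004, -1.0]]
contact_force: [-0.3, -1.0, -0.0]
gripper_width: 70.2
grasp_force: 0.0
```

>>> send_rows:
  plan: [0,0,0,0,0,0,0.2,0,0,0,0,0,0,0.2,0,0,0,0,0,0,0.2,0,0,0,0,0,0,0.2]

```text
time_s: 15.9
position: [518.7, -188.1, 189.7]
tcp_rot: [[0.194, 0.981, -0.002], [0.981, -0.194, 0.0], [-0.0, -0.002, -1.0]]
contact_force: [0.1, 0.5, -0.1]
gripper_width: 70.3
grasp_force: 0.0
```

Run:
```python
from h import *
import json
o=get_obs();a=grab_frame("wrist")[:,:,::-1];cv2.imwrite('pics/w5.png',a)
json.dump({k:np.array(o[k]).tolist() for k in('position','tcp_rot')},open('w5.json','w'))
c=cam("wrist",o);T=cv2.resize(a[100:280,130:390],None,fx=3,fy=3,interpolation=cv2.INTER_CUBIC);T2=T.copy()
t=np.radians(-11.6);u=np.array([np.cos(t),np.sin(t)]);v=np.array([-u[1],u[0]])
for z0,col in((64,(0,255,0)),(61,(0,0,255))):
    P=[[*(np.array([519.6,-188.1])+sx*16*v+sy*6*u),z0+54.5] for sx,sy in((1,1),(1,-1),(-1,-1),(-1,1))]
    uv=(proj(P,c)-[130,100]+.5)*3;cv2.polylines(T2,[np.int32(uv)],True,col,1)
    q=proj([[519.6+18*np.cos(s),-188.1+18*np.sin(s),z0+20.5] for s in np.linspace(0,6.28,60)],c)
    cv2.polylines(T2,[np.int32((q-[130,100]+.5)*3)],True,col,1)
cv2.imwrite('pics/w5c.png',T2);print(o['position'],o['contact_force'],o['time_s'])
```

```text
[ 518.6609 -188.1063  189.7284] [ 0.1453  0.4541 -0.0927] 15.9
```

View pics/w5c.png

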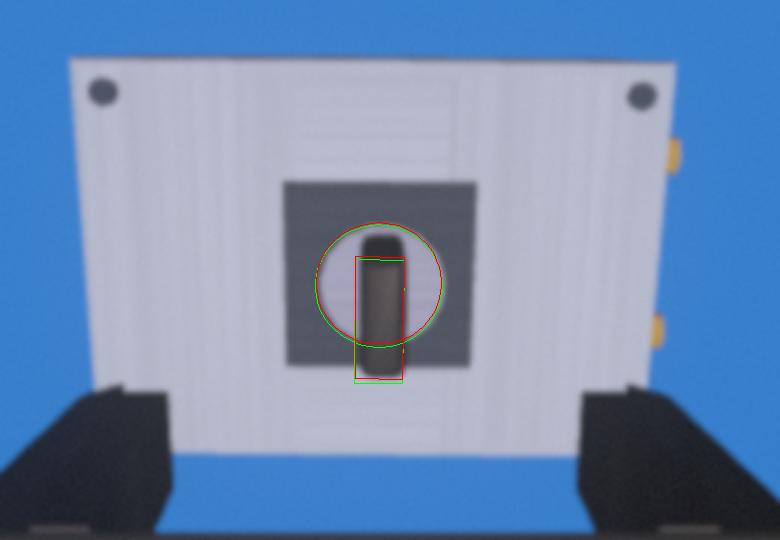

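The picture shows the fastener upright in the insert with its grip turned across the slot. While still held, the head rose past the level where it would stop if it weren't in the notches, so it is locked. The gripper is clear.

```bash
python3 -c "
from rig import *
print(close_job())"
```

```text
the job is handed in; nothing more can be done
None
```

The job is handed in: the fastener went through the slot, took its quarter turn, and by the pose and force readings sprang up into the notches. It was released at about 15 s with the gripper clear; the judge gave no verdict, and the last picture couldn't confirm the 3 mm notch height.

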